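# Tip the checked cells into the grey tray

## Robot

A 6-joint arm with a two-finger parallel gripper is mounted at the origin on the work surface. World frame = base frame: x ahead of the robot, y to its left, z up, the work surface at z = 0. Lengths are in m, angles in rad, forces in N, time in s.
With the tool pointing down it reaches from about 0.3 to 0.75 m from the base axis. Payload 8.5 kg.
Tool frame: the origin (TCP) lies on the centre line of the jaws, within the pads' length; the fingertips stand 11 mm ahead of it and the grasp point (between the pads) lies 8 mm behind it (env.tcp_to_tips is the distance from the TCP to the fingertips, in m); z points along the fingers, y is the line along which they close (so a half turn about z gives the same grasp; the last joint's range is limited). The gripper opens to 85 mm and grips with 20 to 120 N. Pads are 22 mm wide; open, the fingers measure 114 mm over their backs; the gripper's body (76 mm by 85 mm) begins 54 mm behind the grasp point. The pads swing forward as they close: fully open they stand 13 mm farther back than shut.
Start: joints at [1.033, 0.381, 1.297, -0, 1.464, -0.215], TCP at [0.174, 0.522, 0.242] pointing down, gripper open.
Joint ranges: [-3.11, 3.11], [-0.89, 2.33], [0.22, 2.48], [-1.42, 4.56], [0.17, 2.85], [-2.88, 2.88]. Speed limits (rad/s): [2.39, 2.39, 3.14, 3.14, 3.14, 3.14].

## Interface

Orientations are given as a unit quaternion [x, y, z, w].
In Python, from bench import env, imaging gives the robot as it stands.
- The arm moves only by the shell command python3 -m handwheel 'ROWS' [FORCE]. ROWS is a JSON object of lists of equal length, an entry for each row: "slide": the shift along the world's x, y, z in mm, a list of three; "rot": the turn, a rotation vector about the world's x, y, z in degrees, a list of three; "claw": the opening, from 0 (shut) to 1 (fully open). A call has 1 to 12 rows; each row shifts and turns the commanded pose from where the row before left it; what a row does not reach is not made up. A row lasts 1/8 s, in which the tool goes at most 62.5 mm and 10.7 degrees, less where a joint would pass 70% of its speed; a pose out of reach is approached as far as the arm can. A call is refused whole if a number of a shift passes 62.5 or a number of a turn 10.7, either way. A call with a gripper value outside its range is refused whole. The fingers move at their own pace and stop on an object; FORCE is the grip in N (left out, the last holds). Time passes only in rows, so rows that do not move let the fingers close. It gives the time, the measured TCP pose, the force, the opening and the grip force at its end, in the units of the state.
- env.sense(): the state, without advancing time (a new reading comes with each control period).
- imaging.snapshot(name): name is "side" or "top" or "wrist"; returns a dict with "img" (420x560x3 uint8, red, green, blue), "vertical_fov" (degrees; the focal length in pixels is half the picture's height over the tangent of half this angle, whatever the lens; pixels are square), "cx", "cy" (the principal point, pixels), "world_to_cam" (4x4, takes a point from world to camera coordinates). Camera axes: x right, y down, z forward; pixel columns grow to the right and rows downward; lengths in m; the calibration is good to about 2 mm. A picture is of the moment at which its call begins. There is no depth.
- env.sign_off(): hands the job in; it is judged then, once.
Trained networks look in a picture, given as the dict that the camera call returned (one of the last four; its "shot" number tells which), for a name from the list of things; names that differ only in an ending like _2 or _b are one class to them, and where a whole thing is asked for, a point or a joint stands for the part that bears it (a point fixed in the world has none). Each returns a list of dicts, best first, with "score" (0 to 1); they miss things now and then, are a little off and sometimes report something else, mostly with a low value. They report only what shows in the picture. A call takes as long as a camera call.
- imaging.cut_out(picture, target): "region" (420x560 bool, what is visible of it) and "uv" ([column, row] in pixels, amid what is visible of it).
The state is a dict: "time": time; "joint_pos": joint angles; "dq": joint speeds; "joint_efforts": joint torques, N m; "tool_pos": TCP position; "tool_rot": TCP orientation; "ft_force": force on the tool from outside, world axes, zero at the start; "moment": the same for the moment, N m; "finger_gap": finger opening in m; "gripper_force": force on a finger pad.
Only numpy, scipy, OpenCV 4.12 (cv2) and the standard library are available. Lean on these libraries where they do the work, as an engineer would, in place of code of your own. Each camera call takes 0.05 s, during which the arm holds its last target. There are 200 camera calls.

## Task

The battery checker has dropped three spent AA cells into its yellow catch tray. Bring the loose grey tray under the catch tray's lip so that it will catch them, then pull the red-balled stick all the way towards the robot and hold it there for at least a second so that the cells roll out into the grey tray, and let the stick spring back upright. Do not touch the cells, leave the grey tray standing under the lip, and do not disturb the jar, tin, bulbs or funnel.

Things in the scene. Friction and masses are not known exactly. Their poses are not given: they have to be found in the camera images.
- tote_mid (a point): Centre of the loose open grey tray, half-way up (22.5 mm): 150 mm along its x, 170 along y, 45 high, walls and floor 5 mm, 0.2 kg; z up. In the middle of its near (-x) wall is a grip lug 14 mm thick along x, 50 wide, 65 high from the shelf, centred 72 mm to -x of this point. It starts on the shelf to the left (+y) of the catch tray and slides freely.
- lip (a point): Middle of the pouring lip of the yellow catch tray, on its hinge line, 78 mm above the shelf; fixed to the checker. x points level from the lip back into the machine, y along the lip, z up. The space below the catch tray is open, at least 55 mm high, from the lip to the housing 115 mm behind it. Cells rolling out land up to about 70 mm in front of the lip.
- catch_tray (a joint): Tipping angle of the yellow catch tray about its lip, rad: 1.3 times the stick's angle. At 0 it slopes back 8 degrees, so the cells lie against its back wall. 90 mm wide (106 over the steel arms carrying it), 104 mm long, open only at the lip.
- checker: White battery checker fixed on the shelf: housing 160 mm deep (x), 300 wide (y), 130 high, 175 with the hopper at its -y end. Origin under the housing's centre, x away from the robot. The lip is 195 mm to -x and 60 mm to +y of it; the upright stick 195 mm to -x and 90 mm to -y.
- stick_ball (a point): Centre of the red ball (28 mm across) on the checker's control stick, 105 mm above the shelf when upright and 60 mm above the pivot; shaft 10 mm thick. Axes as the checker's when upright. It is 150 mm to -y of the lip, on a grey pod 75 mm wide and 45 high that reaches from 40 mm in front of the stick back to the housing, whose face is 115 mm behind the stick.
- stick (a joint): Angle of the control stick, rad. 0 = upright at rest; it grows as the ball is pulled along the checker's -x (towards the robot), to a stop at 0.55. It moves in that direction only, and a spring (about 5 to 7 N at the ball at full travel) returns it upright when let go.
- cell_a: Blue spent AA cell, a cylinder 14.5 mm across and 49 mm long, 23 g, lying free in the yellow catch tray. Origin at its centre, own y along its length.
- cell_b: Copper-coloured spent AA cell, a cylinder 14.5 mm across and 49 mm long, 23 g, lying free in the yellow catch tray. Origin at its centre, own y along its length.
- cell_c: Green spent AA cell, a cylinder 14.5 mm across and 49 mm long, 23 g, lying free in the yellow catch tray. Origin at its centre, own y along its length.
- jar: Bystander: clear glass jar with cells in it, 84 mm across, 110 mm high, standing free. Origin under its centre.
- tin: Bystander: green aluminium tin, 77 mm across, 99 mm high, standing free. Origin under its centre.
- bulb_a: Bystander: frosted LED bulb standing on its screw base, 60 mm across, 110 mm high. Origin under its centre.
- bulb_b: Bystander: a second such bulb, the same size. Origin under its centre.
- funnel: Bystander: small stainless steel funnel standing mouth down, 76 mm across, 75 mm high. Origin under its centre.

How it is judged:
On the way, in this order (a step that is already met when the one before it is completed fails the run):
1. the grey tray stands on the shelf under the lip while all three cells still lie in the catch tray (x of lip in the frame of tote_mid between -0.015 and 0.065 m and y of lip in the frame of tote_mid between -0.045 and 0.045 m and height (world z) of tote_mid below 0.032 m and angle between tote_mid's own z axis and vertical below 0.1 rad and x of each of cell_a, cell_b, cell_c in the frame of lip above 0.015 m and z of each of cell_a, cell_b, cell_c in the frame of lip above -0.03 m), for 0.2 s.
2. the stick is held pulled at least 0.4 rad towards the robot for 0.9 s, with the grey tray under the lip (value of joint stick above 0.4 rad and x of lip in the frame of tote_mid between -0.015 and 0.065 m and y of lip in the frame of tote_mid between -0.045 and 0.045 m and height (world z) of tote_mid below 0.032 m and angle between tote_mid's own z axis and vertical below 0.1 rad), for 0.9 s.
At the end, for the whole second after the job is handed in: All three cells at rest inside the grey tray, centres below its rim; the tray stands level on the shelf with the lip over its opening (15 mm nearer to 65 mm farther than its centre along its x, within 45 mm along its y); stick upright within 0.08 rad (x of cell_a in the frame of tote_mid between -0.072 and 0.072 m and y of cell_a in the frame of tote_mid between -0.082 and 0.082 m and z of cell_a in the frame of tote_mid between -0.025 and 0.022 m and linear speed of each of cell_a, cell_b, cell_c below 0.1 m/s and x of cell_b in the frame of tote_mid between -0.072 and 0.072 m and y of cell_b in the frame of tote_mid between -0.082 and 0.082 m and z of cell_b in the frame of tote_mid between -0.025 and 0.022 m and x of cell_c in the frame of tote_mid between -0.072 and 0.072 m and y of cell_c in the frame of tote_mid between -0.082 and 0.082 m and z of cell_c in the frame of tote_mid between -0.025 and 0.022 m and x of lip in the frame of tote_mid between -0.015 and 0.065 m and y of lip in the frame of tote_mid between -0.045 and 0.045 m and height (world z) of tote_mid below 0.032 m and angle between tote_mid's own z axis and vertical below 0.1 rad and value of joint stick below 0.08 rad); the robot touches nothing.
It fails at once if the robot touches a cell (contact force between any of the fingers, the arm and cell_a above 0.5 N or contact force between any of the fingers, the arm and cell_b above 0.5 N or contact force between any of the fingers, the arm and cell_c above 0.5 N).
It fails at once if the jar, tin, a bulb or the funnel is moved more than 30 mm or tipped (distance of any of jar, tin, bulb_a, bulb_b, funnel from where it was at the start of the episode above 0.03 m or angle between any of jar, tin, bulb_a, bulb_b, funnel's own z axis and vertical above 0.4 rad).
It also fails if it takes over 58 s, if anything falls off the work surface, if the arm or the gripper's body presses on something with over 40 N, if the wrist force passes 120 N, or if a joint passes its speed limit or range.

## Working session

There is one attempt and no reset: what is moved stays moved. The work goes in short steps, Python scripts to look and compute and a shell command to move; the robot and the scene stay as the last step left them, time stands still between calls to the robot, and variables do not carry over. Pictures are saved under pics/ and viewed, at most 10 in all, crops included, and the job is handed in when it is done.

```bash
mkdir -p pics; cat > h.py <<'E'
import numpy as np, cv2
from bench import env, imaging
def ray(p,uv):
    f=p["img"].shape[0]/2/np.tan(np.radians(p["vertical_fov"])/2)
    M=np.array(p["world_to_cam"]);R=M[:3,:3];t=M[:3,3]
    return -R.T@t, R.T@np.array([(uv[0]-p["cx"])/f,(uv[1]-p["cy"])/f,1])
def atz(p,uv,z):
    c,d=ray(p,uv); return c+d*(z-c[2])/d[2]
def proj(p,X):
    f=p["img"].shape[0]/2/np.tan(np.radians(p["vertical_fov"])/2)
    M=np.array(p["world_to_cam"]);q=M[:3,:3]@np.array(X)+M[:3,3]
    return np.array([p["cx"]+f*q[0]/q[2],p["cy"]+f*q[1]/q[2]])
def tri(a,ua,b,ub):
    c,d=ray(a,ua);e,g=ray(b,ub)
    s=np.linalg.lstsq(np.c_[d,-g],e-c,rcond=None)[0]
    P,Q=c+d*s[0],e+g*s[1]; return (P+Q)/2,np.linalg.norm(P-Q)
def save(p,n,s=1): cv2.imwrite("pics/"+n,cv2.resize(p["img"][:,:,::-1],None,fx=s,fy=s))
E
python3 - <<'E'
from h import *
np.set_printoptions(precision=3,suppress=True)
a=imaging.snapshot("top");b=imaging.snapshot("side")
cv2.imwrite("pics/a.png",cv2.resize(np.hstack([a["img"],b["img"]])[:,:,::-1],None,fx=.714,fy=.714)); save(a,"top.png",1.4)
save(b,"side.png",1.4)
for n in ["tote_mid","stick_ball","checker","catch_tray","cell_a","jar","tin","bulb_a","funnel"]:
    for nm,p in (("top",a),("side",b)):
        for r in imaging.cut_out(p,n)[:3]:
            if r["score"]>.3: print(n,nm,round(r["score"],2),np.array(r["uv"]),r["region"].sum(),atz(p,r["uv"],{"stick_ball":.105}.get(n,.05)))
s=env.sense();print(s["time"],s["tool_pos"],s["finger_gap"])
for p in(a,b):print(ray(p,(p["cx"],p["cy"])))
E
```

```text
tote_mid top 0.95 [215.6 261.4] 4199 [0.508 0.202 0.05 ]
tote_mid top 0.34 [340.5 219.2] 186 [ 0.573 -0.126  0.05 ]
tote_mid side 0.6 [227.9 185. ] 2976 [0.508 0.18  0.05 ]
stick_ball top 0.56 [340.7 221.7] 194 [ 0.558 -0.116  0.105]
stick_ball side 0.42 [263.2 211.4] 964 [0.599 0.005 0.105]
checker top 0.91 [304.1 167.6] 11941 [ 0.722 -0.053  0.05 ]
checker side 0.74 [315.5 249.9] 12856 [ 0.718 -0.074  0.05 ]
catch_tray top 0.59 [277.8 211.6] 1159 [0.614 0.031 0.05 ]
catch_tray side 0.79 [267.4 209.7] 989 [0.611 0.074 0.05 ]
cell_a top 0.74 [107.5 286. ] 559 [0.483 0.474 0.05 ]
cell_a top 0.4 [303.2 165.1] 11879 [ 0.729 -0.052  0.05 ]
cell_a top 0.39 [277.4 194.1] 86 [0.66  0.026 0.05 ]
cell_a side 0.63 [284.1 213.3] 75 [0.652 0.059 0.05 ]
cell_a side 0.53 [289.6 214.7] 62 [0.666 0.053 0.05 ]
jar top 0.59 [443.3 251.6] 1353 [ 0.457 -0.369  0.05 ]
jar side 0.83 [194.4 363.2] 2640 [ 0.459 -0.366  0.05 ]
tin top 0.89 [108.5 233.7] 1089 [0.614 0.466 0.05 ]
tin side 0.91 [259.7 130. ] 917 [0.599 0.45  0.05 ]
bulb_a top 0.91 [109.9 283.8] 564 [0.487 0.468 0.05 ]
bulb_a top 0.56 [431.9 196. ] 470 [ 0.602 -0.37   0.05 ]
bulb_a side 0.65 [302.4 171.9] 155 [0.712 0.23  0.05 ]
bulb_a side 0.57 [272.2 353.3] 930 [ 0.607 -0.351  0.05 ]
bulb_a side 0.57 [221.8 122.3] 447 [0.481 0.5   0.05 ]
funnel top 0.87 [192.7 183.7] 594 [0.717 0.242 0.05 ]
funnel side 0.67 [304.1 172.8] 200 [0.717 0.226 0.05 ]
1.0 [0.174 0.522 0.242] 0.08528519009443705
(array([0.397, 0.048, 1.113]), array([ 0.215, -0.024, -0.976]))
(array([ 0.59 , -0.953,  0.934]), array([ 0.029,  0.76 , -0.649]))
```

View pics/top.png

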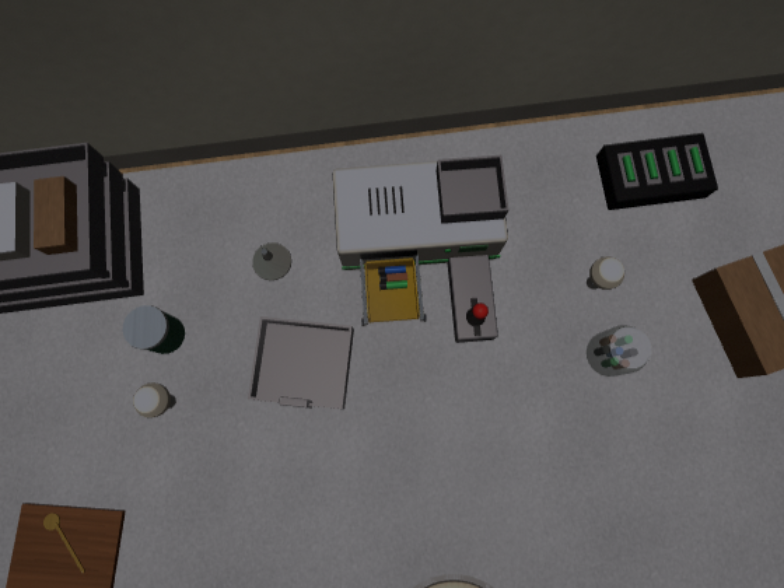

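View pics/side.png

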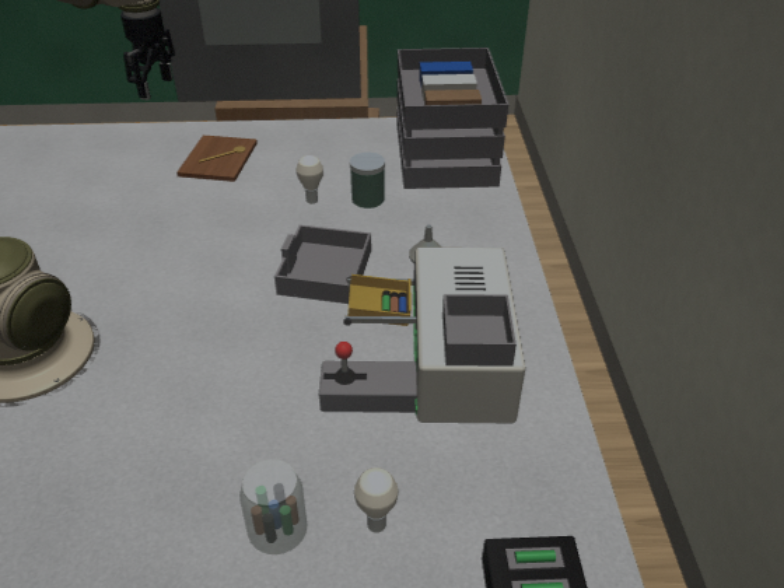

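The tray (top view, 1.4x) has corners at about (262,320), (353,327), (345,408) and (251,402), with its lug at (296,402). The lip knobs are at (365,322) and (422,317) and the red ball is at (480,311). Next I compute the poses.

```bash
python3 - <<'E'
from h import *
np.set_printoptions(precision=3,suppress=True)
a=imaging.snapshot("top");b=imaging.snapshot("side")
k=1/1.4
P=lambda *u:np.array(u)*k
print("ball",tri(a,P(480,311),b,P(344,350)))
print("lipL",tri(a,P(365,322),b,P(350,279)),"lipR",tri(a,P(423,317),b,P(348,321)))
lL,lR=atz(a,P(365,322),.078),atz(a,P(423,317),.078);print(lL,lR)
print("rim top",[atz(a,P(*u),.045)[:2] for u in((262,320),(353,327),(345,408),(251,402))])
print("rim side",[atz(b,P(*u),.045)[:2] for u in((301,229),(371,235),(346,279),(280,263))])
print("lug top", atz(a,P(296,401),.065), "side",atz(b,P(290,240),.065))
print("housing top edge",atz(a,P(339,250),.13),atz(a,P(506,245),.13),atz(a,P(333,170),.13))
print("pod near edge",atz(a,P(457,340),.045),atz(a,P(496,338),.045), "green line",atz(a,P(342,268),.0),atz(a,P(500,262),.0))
# close-up crops
A=cv2.resize(a["img"][190:310,160:360],None,fx=3.9,fy=3.9,interpolation=3)[:,:,::-1]
cv2.imwrite("pics/crop.png",A)
E
```

```text
ball (array([ 0.557, -0.121,  0.104]), np.float64(0.0017549420468947038))
lipL (array([0.567, 0.079, 0.082]), np.float64(0.0008015401966490053)) lipR (array([ 0.564, -0.024,  0.075]), np.float64(0.00024130813890784625))
[0.568 0.079 0.078] [ 0.563 -0.024  0.078]
rim top [array([0.602, 0.267]), array([0.567, 0.103]), array([0.425, 0.134]), array([0.457, 0.299])]
rim side [array([0.469, 0.287]), array([0.61, 0.26]), array([0.559, 0.124]), array([0.433, 0.178])]
lug top [0.447 0.216 0.065] side [0.452 0.223 0.065]
housing top edge [0.69  0.107 0.13 ] [ 0.661 -0.181  0.13 ] [0.839 0.101 0.13 ]
pod near edge [ 0.518 -0.081  0.045] [ 0.513 -0.152  0.045] green line [0.692 0.113 0.   ] [ 0.663 -0.193  0.   ]
```

View pics/crop.png

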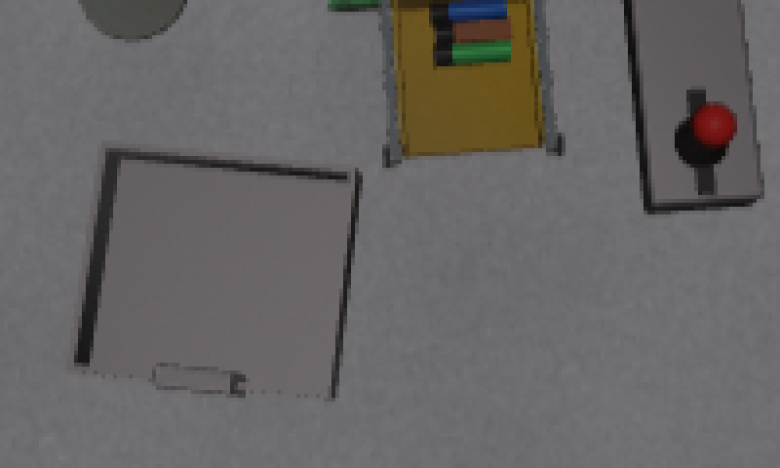

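Estimates: tray centre (0.513, 0.201) with yaw about -12°, lug at (0.444, 0.216), lip middle (0.566, 0.028), checker yaw about -4°, ball (0.557, -0.121, 0.104). These match the given sizes and heights.

```bash
python3 - <<'E'
from h import *
from scipy.spatial.transform import Rotation as R
np.set_printoptions(precision=3,suppress=True)
s=env.sense();print(R.from_quat(s["tool_rot"]).as_matrix(),s["joint_pos"],env.tcp_to_tips)
E
```

```text
[[-0.948  0.317  0.   ]
 [ 0.317  0.948  0.   ]
 [-0.     0.    -1.   ]] [ 1.033  0.381  1.297  0.     1.464 -0.215] 0.011
```

```bash
python3 -m handwheel '{"slide":[[20,-30,0],[35,-40,0],[40,-45,0],[40,-45,-10],[40,-45,-20],[40,-45,-20],[35,-35,-15],[20,-21,-5],[0,0,0]],"rot":[[0,0,-10.5],[0,0,-10.5],[0,0,-10.5],[0,0,-10.5],[0,0,-10.5],[0,0,-10.5],[0,0,-10.5],[0,0,-10],[0,0,0]],"claw":[0.6,0.6,0.6,0.6,0.6,0.6,0.6,0.6,0.6]}' 40
python3 - <<'E'
from h import *
np.set_printoptions(precision=3,suppress=True)
p=imaging.snapshot("wrist");save(p,"w1.png",1.4)
s=env.sense();print(s["tool_pos"],s["time"])
print("lug corners guess",[proj(p,x)*1.4 for x in((.444,.216,.065),(.438,.192,.065),(.449,.240,.065))])
E
```

```text
time: 2.22
tool_pos: [0.4442, 0.2157, 0.1725]
tool_rot: [0.778, 0.628, -0.0, -0.0]
ft_force: [-0.1, 1.0, 0.2]
finger_gap: 0.0513
gripper_force: 0.0
[0.443 0.217 0.173] 2.275
lug corners guess [array([395.269, 295.296]), array([393.894, 336.602]), array([394.908, 251.839])]
```

View pics/w1.png

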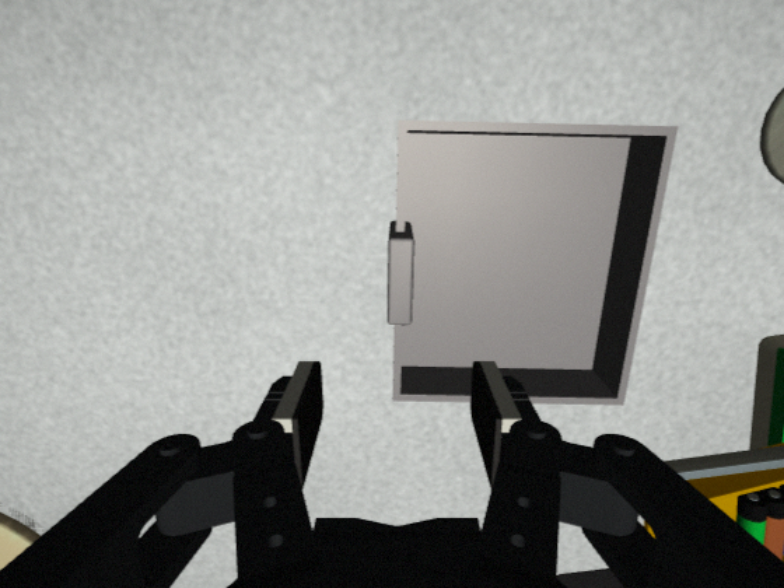

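The wrist view shows the lug top centred at (401,281), against (395,295) predicted. So it sits about 4 mm further in +x and 7 mm in +y, and the jaw line is aligned. I descend and grip.

```bash
python3 -m handwheel '{"slide":[[5,7,-20],[0,0,-40],[0,0,-40],[0,0,-27],[0,0,0],[0,0,0],[0,0,0],[0,0,0],[0,0,0]],"rot":[[0,0,0],[0,0,0],[0,0,0],[0,0,0],[0,0,0],[0,0,0],[0,0,0],[0,0,0],[0,0,0]],"claw":[0.6,0.6,0.6,0.6,0.6,0,0,0,0]}' 40
```

```text
time: 3.4
tool_pos: [0.4488, 0.2242, 0.0473]
tool_rot: [0.777, 0.629, 0.001, 0.0]
ft_force: [-1.1, 1.0, 7.3]
finger_gap: 0.0134
gripper_force: 39.7
```

```bash
python3 -m handwheel '{"slide":[[-15,0,0],[-25,-15,0],[0,-30,0],[0,-35,0],[0,-35,0],[0,-35,0],[10,-27,0],[18,-12,0],[15,0,0],[5,0,0],[0,0,0]],"rot":[[0,0,0],[0,0,0],[0,0,2],[0,0,2],[0,0,2],[0,0,2],[0,0,0],[0,0,0],[0,0,0],[0,0,0],[0,0,0]],"claw":[0,0,0,0,0,0,0,0,0,0,0]}'
python3 - <<'E'
from h import *
np.set_printoptions(precision=3,suppress=True)
p=imaging.snapshot("top");q=imaging.snapshot("side")
A=cv2.resize(p["img"][180:310,210:410],None,fx=3.9,fy=3.9,interpolation=3)
B=cv2.resize(q["img"][140:310,160:360],None,fx=3.9*.8,fy=3.9*.8,interpolation=3)
cv2.imwrite("pics/t2.png",A[:,:,::-1]);cv2.imwrite("pics/s2.png",B[:,:,::-1])
E
```

```text
time: 4.78
tool_pos: [0.4544, 0.0352, 0.0472]
tool_rot: [0.731, 0.682, -0.001, -0.001]
ft_force: [-11.6, -1.9, 20.4]
finger_gap: 0.0135
gripper_force: 42.1
```

View pics/s2.png

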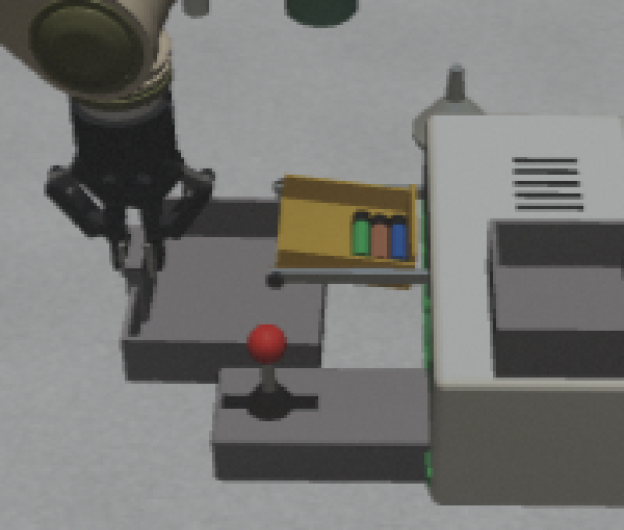

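The side view shows the grey tray flat under the lip, with all three cells still against the catch tray's back wall and a clear gap to the pod. I release, lift and go above the ball.

```bash
python3 -m handwheel '{"slide":[[0,0,0],[0,0,0],[0,0,0],[0,0,20],[0,0,40],[0,0,50],[0,0,40]],"rot":[[0,0,0],[0,0,0],[0,0,0],[0,0,0],[0,0,0],[0,0,0],[0,0,0]],"claw":[0.6,0.6,0.6,0.6,0.6,0.6,0.6]}' && python3 -m handwheel '{"slide":[[0,-15,0],[5,-20,0],[10,-20,0],[15,-20,0],[18,-20,0],[18,-20,0],[18,-20,0],[13,-15,0],[6,-6,0],[0,0,0]],"rot":[[0,0,10],[0,0,10],[0,0,10],[0,0,10],[0,0,10],[0,0,10],[0,0,10],[0,0,10],[0,0,10],[0,0,0]],"claw":[0.7,0.7,0.7,0.7,0.7,0.7,0.7,0.7,0.7,0.7]}'
python3 - <<'E'
from h import *
np.set_printoptions(precision=3,suppress=True)
p=imaging.snapshot("wrist");save(p,"w2.png",1.4)
s=env.sense();print(s["tool_pos"],s["time"],s["ft_force"])
print([proj(p,x)*1.4 for x in((.557,-.121,.105),(.566,.028,.078),(.529,.03,.045))])
print([proj(p,x)*1.4 for x in[(.557,-.121,.105),(.557,-.111,.105),(.567,-.121,.105)]])
for n in("stick_ball",):
  for r in imaging.cut_out(p,n)[:2]: print(r["score"],r["uv"],r["region"].sum(),atz(p,r["uv"],.105))
m=cv2.inRange(cv2.cvtColor(p["img"],cv2.COLOR_RGB2HSV),(170,120,60),(180,255,255))|cv2.inRange(cv2.cvtColor(p["img"],cv2.COLOR_RGB2HSV),(0,180,90),(6,255,255))
ys,xs=np.nonzero(m);print("red",np.median(xs),np.median(ys),len(xs),atz(p,(np.median(xs),np.median(ys)),.105))
E
```

```text
time: 5.75
tool_pos: [0.4562, 0.035, 0.1977]
tool_rot: [0.731, 0.682, 0.0, 0.0]
ft_force: [0.0, -0.4, -0.3]
finger_gap: 0.0515
gripper_force: 0.0
time: 7.0
tool_pos: [0.5593, -0.1213, 0.1954]
tool_rot: [0.036, 0.999, 0.0, -0.0]
ft_force: [-0.4, -0.1, -0.4]
finger_gap: 0.06
gripper_force: 0.0
[ 0.559 -0.121  0.196] 7.05 [ 0.253 -0.3   -0.073]
[array([396.508, 301.03 ]), array([657.993, 283.15 ]), array([637.87 , 210.387])]
[array([396.508, 301.03 ]), array([415.874, 299.704]), array([397.887, 319.153])]
0.75 [285.5, 204.6] 1927 [ 0.549 -0.119  0.105]
red 284.0 217.0 1085 [ 0.559 -0.121  0.105]
```

View pics/w2.png

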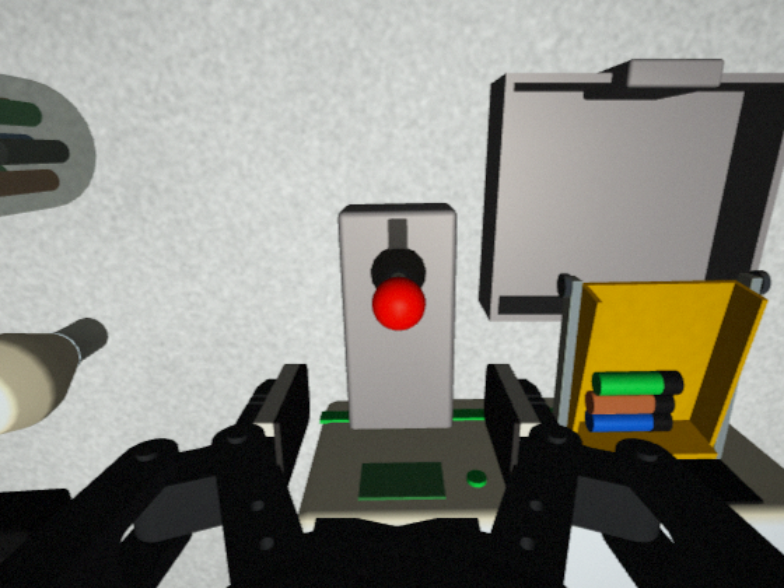

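The wrist view shows the ball centred between the jaws (398,303), measured at (0.559, -0.121) directly under the TCP. The cells sit at rest in the catch tray and the lip is over the grey tray. I grip the ball.

```bash
python3 -m handwheel '{"slide":[[0,0,-30],[0,0,-40],[0,0,-30],[0,0,0],[0,0,0],[0,0,0],[0,0,0],[0,0,0]],"rot":[[0,0,0],[0,0,0],[0,0,0],[0,0,0],[0,0,0],[0,0,0],[0,0,0],[0,0,0]],"claw":[0.7,0.7,0.7,0.7,0,0,0,0]}' 30
```

```text
time: 8.1
tool_pos: [0.56, -0.1205, 0.0977]
tool_rot: [0.035, 0.999, 0.0, 0.001]
ft_force: [0.4, 4.0, 4.5]
finger_gap: 0.0267
gripper_force: 29.2
```

```bash
python3 -m handwheel '{"slide":[[-5,0.3,0],[-8,0.5,-1],[-8,0.6,-3],[-7,0.5,-3],[-4,0.3,-2],[0,0,0],[0,0,0],[0,0,0],[0,0,0],[0,0,0],[0,0,0],[0,0,0]],"rot":[[0,0,0],[0,0,0],[0,0,0],[0,0,0],[0,0,0],[0,0,0],[0,0,0],[0,0,0],[0,0,0],[0,0,0],[0,0,0],[0,0,0]],"claw":[0,0,0,0,0,0,0,0,0,0,0,0]}'
python3 - <<'E'
from h import *
p=imaging.snapshot("side")
cv2.imwrite("pics/s3.png",cv2.resize(p["img"][140:310,160:360],None,fx=3.1,fy=3.1,interpolation=3)[:,:,::-1])
E
```

```text
time: 9.6
tool_pos: [0.5292, -0.1188, 0.0892]
tool_rot: [0.035, 0.999, -0.0, 0.003]
ft_force: [3.8, 4.3, 7.2]
finger_gap: 0.0261
gripper_force: 31.4
```

View pics/s3.png

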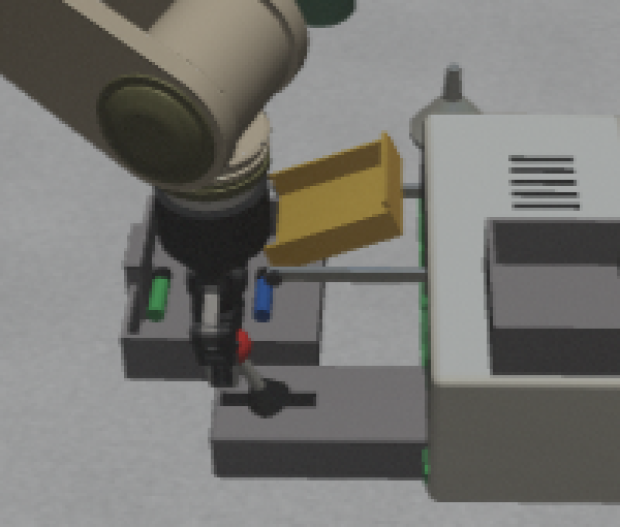

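The catch tray is tipped and empty. Green and blue lie in the grey tray, with the third cell hidden behind the gripper. The ball lags the fingers a little, so I pull further to make sure of the stop.

```bash
python3 -m handwheel '{"slide":[[-4,0.3,-1],[-4,0.3,-1],[0,0,0],[0,0,0],[0,0,0],[0,0,0],[0,0,0],[0,0,0],[0,0,0],[0,0,0],[0,0,0],[0,0,0]],"rot":[[0,0,0],[0,0,0],[0,0,0],[0,0,0],[0,0,0],[0,0,0],[0,0,0],[0,0,0],[0,0,0],[0,0,0],[0,0,0],[0,0,0]],"claw":[0,0,0,0,0,0,0,0,0,0,0,0]}' 60
python3 - <<'E'
from h import *
np.set_printoptions(precision=3,suppress=True)
p=imaging.snapshot("side");w=imaging.snapshot("wrist")
h=lambda p:cv2.cvtColor(p["img"],cv2.COLOR_RGB2HSV)
m=(cv2.inRange(h(p),(0,180,90),(6,255,255))|cv2.inRange(h(p),(172,150,60),(180,255,255)));ys,xs=np.nonzero(m[240:300,200:290]);print(xs.min()+200,xs.max()+200,ys.min()+240,ys.max()+240)
for th in(0,.3,.4,.45,.5,.55):
  c=np.array([.559,-.121,.045])+60e-3*np.array([-np.sin(th),.07*np.sin(th),np.cos(th)]);print(th,proj(p,c),"right edge",proj(p,c+[.014,0,0]))
A=cv2.resize(p["img"][140:310,160:360],None,fx=2,fy=2,interpolation=3);B=cv2.resize(w["img"],(453,340))
cv2.imwrite("pics/s4.png",np.hstack([A[:,:345],B])[:,:,::-1])
E
```

```text
time: 11.15
tool_pos: [0.5193, -0.1183, 0.0849]
tool_rot: [0.035, 0.999, 0.0, -0.0]
ft_force: [-0.4, 0.8, 0.3]
finger_gap: -0.0
gripper_force: 0.0
242 248 248 249
0 [246.118 249.491] right edge [252.524 249.295]
0.3 [238.063 250.207] right edge [244.46 250.01]
0.4 [235.537 250.823] right edge [241.927 250.627]
0.45 [234.32  251.199] right edge [240.705 251.002]
0.5 [233.138 251.618] right edge [239.518 251.421]
0.55 [231.993 252.079] right edge [238.368 251.883]
```

View pics/s4.png

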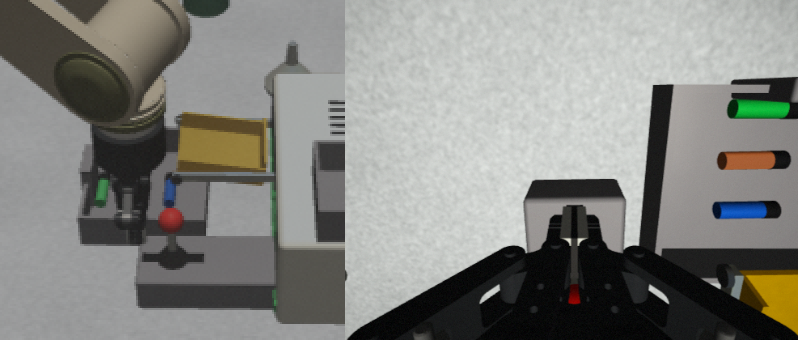

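The ball slipped out and the stick sprang upright, with all three cells in the grey tray. The hold may have been just short, so I repeat it by hooking closed fingers behind the ball, which cannot slip.

```bash
python3 -m handwheel '{"slide":[[0,0,35],[0,0,40],[40,-2,0],[40,-3,0],[0,0,-30],[0,0,-31],[0,0,0]],"rot":[[0,0,0],[0,0,0],[0,0,0],[0,0,0],[0,0,0],[0,0,0],[0,0,0]],"claw":[0,0,0,0,0,0,0]}'
python3 -m handwheel '{"slide":[[-12,0.5,0],[-10,0.6,0],[-10,0.6,-1],[-8,0.5,-2],[-4,0.3,-1],[0,0,0]],"rot":[[0,0,0],[0,0,0],[0,0,0],[0,0,0],[0,0,0],[0,0,0]],"claw":[0,0,0,0,0,0]}'
python3 - <<'E'
from h import *
p=imaging.snapshot("side")
m=(cv2.inRange(cv2.cvtColor(p["img"],cv2.COLOR_RGB2HSV),(0,180,90),(6,255,255)));ys,xs=np.nonzero(m[235:270,210:260]);print(xs.min()+210,xs.max()+210,np.median(xs)+210)
E
```

```text
time: 12.12
tool_pos: [0.5982, -0.1229, 0.097]
tool_rot: [0.035, 0.999, 0.001, -0.002]
ft_force: [-0.2, -0.3, 0.6]
finger_gap: -0.0
gripper_force: 0.0
time: 12.88
tool_pos: [0.5554, -0.121, 0.0952]
tool_rot: [0.035, 0.999, -0.0, 0.0]
ft_force: [6.0, -0.3, 3.3]
finger_gap: -0.0001
gripper_force: 2.5Traceback (most recent call last):
  File "<stdin>", line 3, in <module>
    return umr_minimum(a, axis, None, out, keepdims, initial, where)
ValueError: zero-size array to reduction operation minimum which has no identity
```

```bash
python3 -m handwheel '{"slide":[[-2,0,0],[-2,0,0],[0,0,0],[0,0,0],[0,0,0],[0,0,0],[0,0,0],[0,0,0],[0,0,0],[0,0,0],[0,0,0],[0,0,0]],"rot":[[0,0,0],[0,0,0],[0,0,0],[0,0,0],[0,0,0],[0,0,0],[0,0,0],[0,0,0],[0,0,0],[0,0,0],[0,0,0],[0,0,0]],"claw":[0,0,0,0,0,0,0,0,0,0,0,0]}'
python3 - <<'E'
from h import *
p=imaging.snapshot("side")
cv2.imwrite("pics/s5.png",cv2.resize(p["img"][160:300,170:330],None,fx=3.5,fy=3.5,interpolation=3)[:,:,::-1])
E
```

```text
time: 14.42
tool_pos: [0.5518, -0.1208, 0.0943]
tool_rot: [0.035, 0.999, 0.0, 0.0]
ft_force: [6.3, -0.5, -3.2]
finger_gap: 0.0001
gripper_force: 3.7
```

View pics/s5.png

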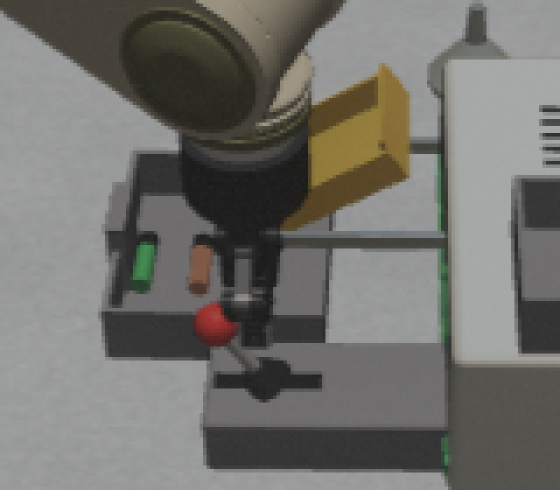

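The stick is clearly at full tilt and has been held over a second, with the ball at (215,325) well in front of its pivot at (265,378). I ease it back, lift clear and check.

```bash
python3 -m handwheel '{"slide":[[10,-0.5,0],[12,-0.7,1],[12,-0.8,2],[12,-0.5,0],[0,0,0],[0,0,40],[0,0,50],[0,0,20],[-40,-40,0],[-55,-45,0],[0,0,0],[0,0,0]],"rot":[[0,0,0],[0,0,0],[0,0,0],[0,0,0],[0,0,0],[0,0,0],[0,0,0],[0,0,0],[0,0,0],[0,0,0],[0,0,0],[0,0,0]],"claw":[0,0,0,0,0,0,0,0,0,0,0,0]}'
python3 - <<'E'
from h import *
p=imaging.snapshot("side");q=imaging.snapshot("top")
A=cv2.resize(p["img"][160:300,170:310],(390,390),interpolation=3);B=cv2.resize(q["img"][170:310,230:370],(390,390),interpolation=3)
cv2.imwrite("pics/s6.png",np.hstack([A,B])[:,:,::-1])
E
```

```text
time: 15.98
tool_pos: [0.5089, -0.2027, 0.208]
tool_rot: [0.035, 0.999, 0.0, -0.0]
ft_force: [-0.1, 1.0, -0.0]
finger_gap: -0.0002
gripper_force: 0.0
```

View pics/s6.png

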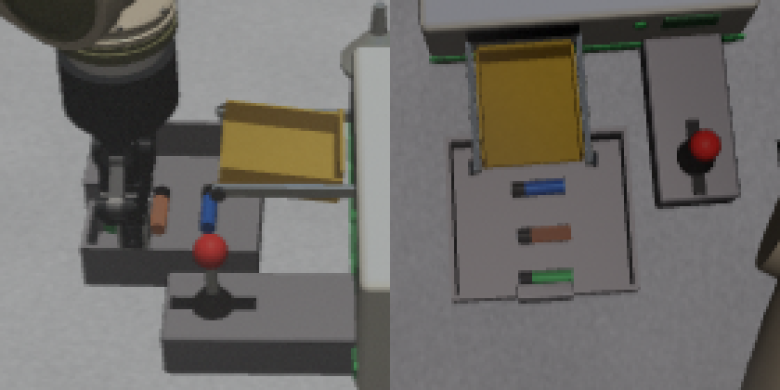

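All three cells lie in the grey tray under the lip, the catch tray is empty, the stick is upright and the robot is clear.

```bash
python3 -c "
from bench import env
print(env.sign_off())"
```

```text
the job is handed in; nothing more can be done
None
```

I handed the job in: all three cells lie in the grey tray under the lip and the stick is back upright; the first pull slipped off the ball, so I pulled again and held it at full tilt for over a second, though the hand-in gave no verdict.

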